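Scan a vial cassette, pinch its two catches and hold it lifted out of the autosampler

TASK

The cassette with the ten slim vials is to be booked out of the autosampler: take the barcode scanner from its charging cradle, aim its window at the label on the sloping front end of that cassette from about 8 cm away, hold it steady on the label for a good second, and lay the scanner back in its cradle the way it was. Then pinch that cassette's two side catches together until it unlocks and lift it straight up, level and without forcing it, until it hangs some 12 cm above the deck, and finish while holding it there by the pinched catches, still and upright. Leave the other cassette and everything else on the bench alone.

Things in the scene. Friction and masses are not known exactly. Their poses are not given: they have to be found in the camera images.
- sampler: autosampler, fixed. Origin on the bench below the middle of the bays; x to its back, y to its left. Housing x -100 to 160, y -170 to 250 mm, deck top at z 50 mm. Two bays at y -70 and +70 mm; which holds which cassette varies. Steel keeper brackets beside each catch (x +-13 mm, 31 to 40 mm from the bay's middle) reach 49 mm above the deck. Left of y 190 mm a needle tower, top z 200 mm
- cassette: the cassette to take: grey frame 104 x 40 x 34 mm with TEN SLIM vials (two rows of five, 15 mm across, caps to 66 mm above its underside), 0.2 kg. Origin: centre of its underside, on the deck; z up, x to its back, y to its left. Label at the front (-x) end, a catch in the middle of each long side. Hooks lock it under the keepers (2 mm of upward play) unless both catches are pinched
- catch_left (a joint): squeeze catch on the cassette's +y side: a spring arm hinged 6 mm above the underside. 0 = at rest (locked), 0.17 rad = fully pinched inwards (stop); unlocked beyond about 0.13. At its pad it takes about 2 N to start and 6 N to be fully in; it springs back when released
- catch_right (a joint): the same catch on the -y side, its mirror image
- pad_left (a point): middle of the outer face of the left catch's ribbed thumb pad, 76 mm above the cassette's underside. Pad 26 mm long (x), 28 mm tall (62 to 90 mm above the underside), leaning 0.15 rad outwards at rest, upright when pinched. The pads measure 66 mm over their middles at rest (70 mm at the top edges), about 42 mm fully pinched
- pad_right (a point): the same point of the right catch's pad
- label: barcode label of the ten-vial cassette, 25 mm (its x, up the slope) by 37 mm (its y), on the sloping front end, 60 mm ahead of and 27 mm above the cassette's origin. Origin in the middle of its face; its z axis points out of the face: towards the cassette's -x and 38 degrees upward
- scanner: pocket barcode scanner: dark stick 130 (x) x 40 (y) x 28 mm tall, 0.13 kg, lying in the cradle, window end +x. Origin: centre of its underside, z up. Reads by itself when held still with the label's middle within 15 mm of the window's axis, 30 to 160 mm in front of it, and the axis within 0.96 rad of the label's face-on direction (0.66 rad if held level along the cassette's x)
- scanner_window (a point): middle of the scanner's window, at its front end, 65 mm ahead of its origin and 14 mm above its underside; it looks along the scanner's +x
- cradle: charging cradle, fixed, cream: base 128 x 72 x 8 mm, a spine 24 mm wide that carries the scanner's underside 22 mm above the bench, four guide lugs about 40 mm tall at x +-35 to +-53 mm (3 mm of play each side of the scanner), an end stop behind it (3 mm of play). Origin on the bench under the scanner's middle, x along the scanner. Between the lugs (x -30 to 30 mm) the scanner's sides are free to grasp
- cassette_wide: the other cassette, to be left alone: same frame, label and catches, but THREE WIDE vials (28 mm across) in one row
- vial_a: bystander: slim capped vial standing on the bench, 15 mm across, 46 mm tall; origin under its centre
- vial_b: bystander: wide capped vial standing on the bench, 28 mm across, 58 mm tall; origin under its centre
- marker: bystander: marker pen lying on the bench, 128 mm long, 13 mm thick; origin under its centre
- tweezers: bystander: steel tweezers lying flat, 120 mm long, 5 mm thick; origin under its centre
- calculator: bystander: desk calculator lying flat, 150 x 100 x 14 mm; origin under its centre
- tip_box: bystander: pipette tip box, 122 x 82 x 70 mm tall; origin under its centre
- flask: bystander: conical glass flask, 66 mm across the foot, 92 mm tall; origin under its centre
- reagent_bottle: bystander: brown glass reagent bottle, 62 mm across, 128 mm tall; origin under its centre

How it is judged:
By the outcome, as a careful person would: the job done as asked, in the order asked, and still so for the second after the job is handed in, while the arm keeps its last pose, push and grip.
It also fails if it takes over 58 s, if anything falls off the work surface, if the arm or the gripper's body presses on something with over 40 N, if the wrist force passes 120 N, or if a joint passes its speed limit or range.

ROBOT

A 6-joint arm with a two-finger parallel gripper is mounted at the origin on the work surface. World frame = base frame: x ahead of the robot, y to its left, z up, the work surface at z = 0. Lengths are in m, angles in rad, forces in N, time in s.
With the tool pointing down it reaches from about 0.3 to 0.825 m from the base axis. Payload 5.4 kg.
Tool frame: the origin (TCP) lies midway between the tips of the shut fingers; the grasp point (between the pads) lies 19 mm behind it; z points along the fingers, x is the direction in which the jaws open and shut, and the axes are right-handed (so a half turn about z gives the same grasp; the last joint's range is limited). The gripper opens to 92 mm and grips with 3 to 60 N. Pads are 20 mm wide; open, the fingers measure 128 mm over their backs; the gripper's body (75 mm by 189 mm) begins 69 mm behind the grasp point.
Start: joints at [-1.474, 0.158, 1.597, -0, 1.386, -0.21], TCP at [0.174, -0.548, 0.215] pointing down, gripper open.
Joint ranges: [-2.91, 2.91], [-0.94, 2.29], [0.18, 2.7], [-1.29, 4.43], [0.17, 2.64], [-3, 3]. Speed limits (rad/s): [2.57, 2.57, 3.14, 3.14, 3.14, 3.14].

INTERFACE

Orientations are given as a unit quaternion [x, y, z, w].
In Python, from bench import ctrl gives the robot as it stands.
- The arm moves only by the tool carry_out, never from a script. Its arguments are lists of equal length, an entry for each row: "translation": the shift along the tool's x, y, z in m, a list of three; "delta_rot": the turn, a rotation vector about the tool's x, y, z in units of 10 degrees (1.0 is 10 degrees), a list of three. A call has 1 to 20 rows; each row is the pose to reach, as a shift and turn from the pose measured when the call began, along the tool's axes at that moment; what a row does not reach only later rows make up. A row lasts 1/8 s, in which the tool goes at most 62.5 mm and 10.7 degrees, less where a joint would pass 70% of its speed; a pose out of reach is approached as far as the arm can. A call with a gripper value outside its range is refused whole. "fingers" is the opening, from 0 (shut) to 1 (fully open), set as the call begins (left out, the last holds). The fingers move at their own pace and stop on an object; "squeeze" is the grip in N (left out, the last holds). Time passes only in rows, so rows that repeat a pose let the fingers close. It gives the time, the measured TCP pose, the force and the opening at its end, in the units of the state.
- ctrl.observe(): the state, without advancing time (a new reading comes with each control period).
- ctrl.camera(name): name is "scene" or "top" or "wrist"; returns a dict with "pixels" (384x512x3 uint8, blue, green, red), "fov_y" (degrees; the focal length in pixels is half the picture's height over the tangent of half this angle, whatever the lens; pixels are square), "cx", "cy" (the principal point, pixels), "dist" ([k1, k2, p1, p2, k3] as OpenCV has them; the pictures are not rectified), "pose" (4x4, takes a point from camera to world coordinates); the wrist camera has in their place "tool_from_camera" (4x4, takes a point from camera to tool coordinates, whose origin is the TCP and whose axes are the tool frame's). Camera axes: x right, y up, looking along -z (the intrinsics and any distortion apply to the point x, -y, -z); pixel columns grow to the right and rows downward; lengths in m; the calibration is good to about 2 mm. A picture is of the moment at which its call begins: read the wrist's pose just before it. There is no depth.
- ctrl.job_done(): hands the job in, once; it reports no verdict.
The state is a dict: "time": time; "qpos": joint angles; "joint_velocities": joint speeds; "effort": joint torques, N m; "ee_pos": TCP position; "tool_rot": TCP orientation; "force": force on the tool from outside, world axes, zero at the start; "ft_torque": the same for the moment, N m; "opening": finger opening in m.
Only numpy, scipy, OpenCV 4.12 (cv2) and the standard library are available. Lean on these libraries where they do the work, as an engineer would, in place of code of your own. Each camera call takes 0.05 s, during which the arm holds its last target.

## Working session

There is one attempt and no reset: what is moved stays moved. The work goes in short steps, Python scripts to look and compute and a tool call to move; the robot and the scene stay as the last step left them, time stands still between calls to the robot, and variables do not carry over. Pictures are saved under pics/ and viewed, and the job is handed in when it is done.

Besides the shell and the picture viewer there is one more tool, called after ">>>" in YAML: its name, and indented under it one key for each argument. carry_out: Moves the arm, as the interface text tells. Its arguments: {"type":"object","properties":{"translation":{"type":"array","items":{"type":"array","items":{"type":"number"}}},"delta_rot":{"type":"array","items":{"type":"array","items":{"type":"number"}}},"fingers":{"type":"number"},"squeeze":{"type":"number"}},"required":["translation","delta_rot"]}

```bash
ls; mkdir -p pics
cat > h.py <<'E'
import numpy as np, cv2, json
from bench import ctrl
from scipy.spatial.transform import Rotation as R
def snap(name,fn):
    s=ctrl.observe(); c=ctrl.camera(name); cv2.imwrite('pics/'+fn+'.png',c['pixels'])
    c=dict(c)
    if name=='wrist':
        T=np.eye(4);T[:3,:3]=R.from_quat(s['tool_rot']).as_matrix();T[:3,3]=s['ee_pos']
        c['pose']=T@np.array(c['tool_from_camera'])
    np.savez('pics/'+fn+'.npz',**{k:np.array(v) for k,v in c.items()})
    return c
def load(fn): return dict(np.load('pics/'+fn+'.npz'))
def K(c):
    h=c['pixels'].shape[0]; f=h/2/np.tan(np.radians(float(c['fov_y']))/2)
    return np.array([[f,0,float(c['cx'])],[0,f,float(c['cy'])],[0,0,1]])
def ray(c,px):
    u=cv2.undistortPoints(np.array(px,float).reshape(-1,1,2),K(c),np.array(c['dist'],float)).reshape(-1,2)
    d=np.c_[u[:,0],-u[:,1],-np.ones(len(u))]
    P=np.array(c['pose']); return P[:3,3], d@P[:3,:3].T
def onz(c,px,z):
    o,d=ray(c,px); t=(z-o[2])/d[:,2]; return o+d*t[:,None]
def proj(c,pts):
    P=np.array(c['pose']); p=(np.array(pts,float).reshape(-1,3)-P[:3,3])@P[:3,:3]
    p=p*[1,-1,-1]
    return cv2.projectPoints(p,np.zeros(3),np.zeros(3),K(c),np.array(c['dist'],float))[0].reshape(-1,2)
def tri(cs,pxs):
    A=np.zeros((3,3));b=np.zeros(3)
    for c,p in zip(cs,pxs):
        o,d=ray(c,[p]);d=d[0]/np.linalg.norm(d);M=np.eye(3)-np.outer(d,d);A+=M;b+=M@o
    return np.linalg.solve(A,b)
E
python3 - <<'E'
from h import *
for n in ['scene','top','wrist']:
    c=snap(n,n+'0'); print(n,c['fov_y'],c['cx'],c['cy'],c['dist']); print(np.round(c['pose'],3))
print(ctrl.observe())
E
```

```text
pics
scene 50.20178500100756 249.04044417067763 192.90880234005766 [-0.03505436  0.          0.          0.          0.        ]
[[ 0.614 -0.661  0.431  1.107]
 [ 0.789  0.512 -0.338 -0.407]
 [ 0.003  0.548  0.836  1.217]
 [ 0.     0.     0.     1.   ]]
top 50.40605947423567 260.5245996391645 185.56107774248522 [0.02337465 0.         0.         0.         0.        ]
[[ 0.008  0.998 -0.068  0.429]
 [-1.     0.008  0.007  0.055]
 [ 0.007  0.068  0.998  1.338]
 [ 0.     0.     0.     1.   ]]
wrist 69.3267859670212 256.3420411249993 188.23013915173036 [-0.03908553  0.          0.          0.          0.        ]
[[ 0.301  0.924  0.235  0.24 ]
 [-0.953  0.293  0.073 -0.527]
 [-0.001 -0.246  0.969  0.384]
 [ 0.     0.     0.     1.   ]]
{'time': 0.15, 'qpos': array([-1.47413522e+00,  1.58935202e-01,  1.59794326e+00,  9.28927337e-06,
        1.38615728e+00, -2.10133747e-01]), 'joint_velocities': array([-0.00033642, -0.00235769, -0.0042079 ,  0.0011938 , -0.00107473,
       -0.00069278]), 'effort': array([ 1.08445718e-03, -3.85919166e+01, -3.22433174e+01,  7.02925399e-02,
        3.51307844e-02, -7.84023973e-05]), 'ee_pos': array([ 0.17357004, -0.54767906,  0.21382756]), 'tool_rot': array([ 8.06846452e-01, -5.90760766e-01, -4.77052342e-04, -5.41361893e-04]), 'force': array([-1.01734439,  0.21553531, -0.65219093]), 'ft_torque': array([-0.0350186 ,  0.04201072,  0.02559422]), 'opening': 0.09207595556985246}
```

View pics/scene0.png

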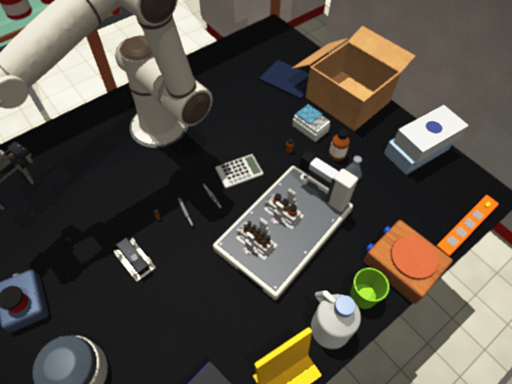

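View pics/top0.png

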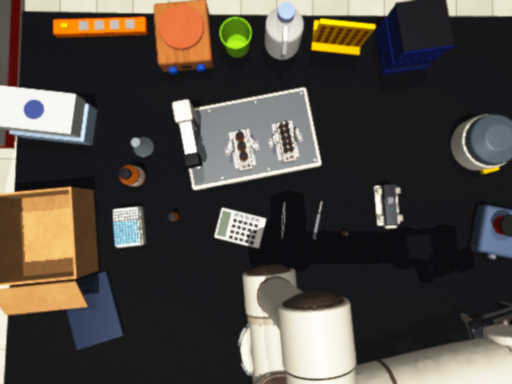

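View pics/wrist0.png

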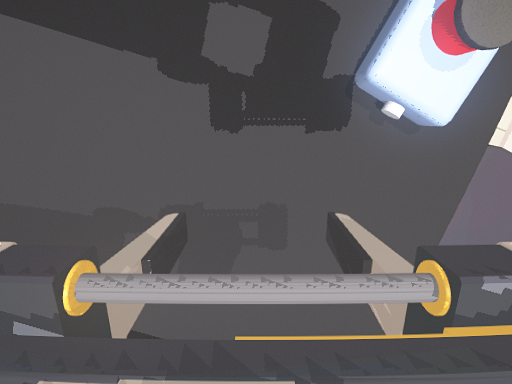

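The views show the sampler near top px (250,140), the cradle near (388,206), and the arm at lower right. I'll enlarge these areas.

Run:
```python
from h import *
c=load('top0');p=c['pixels']
a=cv2.resize(p[80:195,165:330],None,fx=4.5,fy=4.5,interpolation=cv2.INTER_CUBIC)
cv2.imwrite('pics/t_s.png',a)
a=cv2.resize(p[170:240,360:420],None,fx=8,fy=8,interpolation=cv2.INTER_CUBIC)
cv2.imwrite('pics/t_c.png',a)
c=load('scene0');p=c['pixels']
a=cv2.resize(p[150:300,205:365],None,fx=4,fy=4,interpolation=cv2.INTER_CUBIC)
cv2.imwrite('pics/s_s.png',a)
a=cv2.resize(p[225:290,105:165],None,fx=8,fy=8,interpolation=cv2.INTER_CUBIC)
cv2.imwrite('pics/s_c.png',a)
```

```text
(no output)
```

View pics/t_s.png

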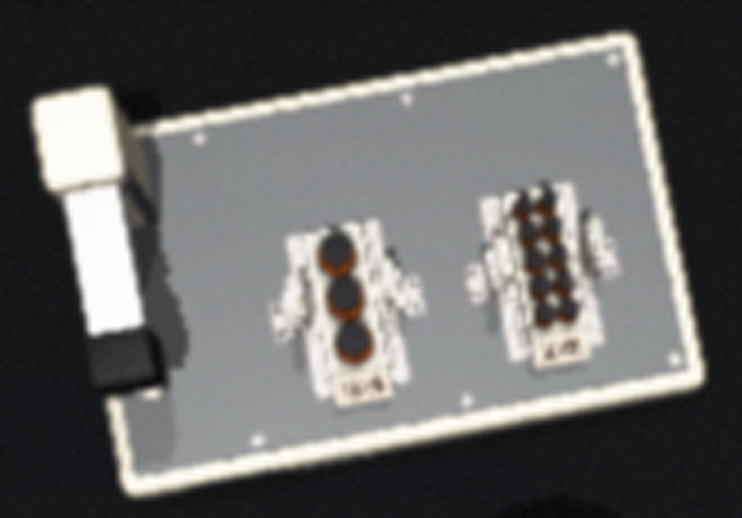

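View pics/t_c.png

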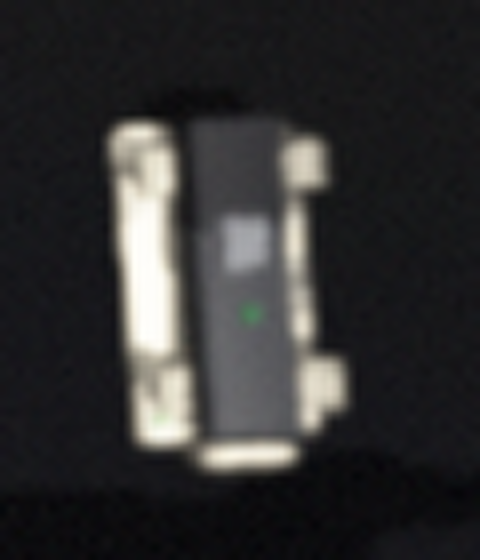

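View pics/s_s.png

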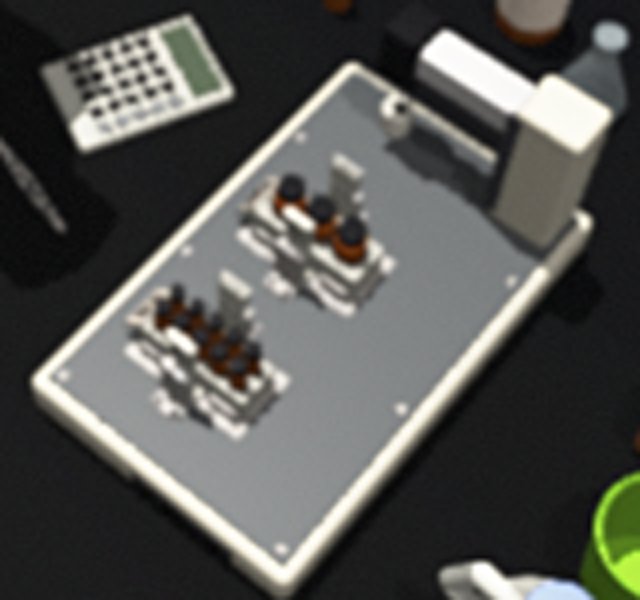

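View pics/s_c.png

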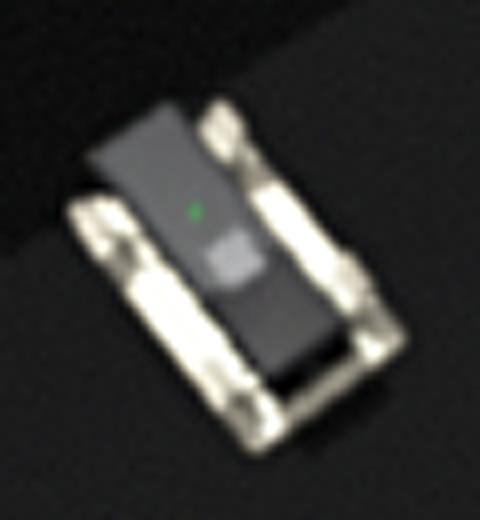

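```bash
cat >> h.py <<'E'
def T2(x,y,yaw):
    T=np.eye(4);T[:3,:3]=R.from_euler('z',yaw).as_matrix();T[:3,3]=[x,y,0];return T
def tp(T,p): p=np.array(p,float).reshape(-1,3); return p@T[:3,:3].T+T[:3,3]
E
python3 - <<'E'
from h import *
from scipy.optimize import least_squares
t=load('top0');s=load('scene0')
ct=lambda a,b:(165+(a+.5)/4.5-.5,80+(b+.5)/4.5-.5)
cs=lambda a,b:(205+(a+.5)/4-.5,150+(b+.5)/4-.5)
P3=[[.16,-.17,.05],[-.1,-.17,.05],[-.1,.25,.05]]
pt=[ct(632,33),ct(705,380),ct(125,492)]
ps=[cs(283,590),cs(35,380),cs(352,62)]
def f(v,w):
    q=tp(T2(*v),P3); r=[]
    if w&1:r+=list((proj(t,q)-pt).ravel())
    if w&2:r+=list((proj(s,q)-ps).ravel())
    return r
for w in(1,2,3):
    o=least_squares(f,[.6,0,.2],args=(w,));print(w,o.x,np.round(o.fun,1))
# scanner top corners z=50mm
tc=lambda a,b:(360+(a+.5)/8-.5,170+(b+.5)/8-.5)
sc=lambda a,b:(105+(a+.5)/8-.5,225+(b+.5)/8-.5)
P3c=[[.065,.02,.05],[.065,-.02,.05],[-.065,.02,.05],[-.065,-.02,.05]]
ptc=[tc(190,120),tc(285,122),tc(212,438),tc(302,432)]
psc=[sc(262,375),sc(350,325),sc(88,157),sc(170,102)]
psc=[psc[0],psc[1],psc[2],psc[3]]
def g(v,w):
    q=tp(T2(*v),P3c); r=[]
    if w&1:r+=list((proj(t,q)-ptc).ravel())
    if w&2:r+=list((proj(s,q)-np.array(psc)[[1,0,3,2]]).ravel())
    return r
for w in(1,2,3):
    o=least_squares(g,[.4,-.3,.05],args=(w,));print(w,o.x,np.round(o.fun,1))
E
```

```text
1 [0.64942709 0.03922139 0.19886081] [ 0.6 -1.3  0.4  0.6 -0.9  0.7]
2 [0.65298882 0.0391134  0.19484142] [ 0.8  0.4 -1.5  0.   0.8 -0.8]
3 [0.65107937 0.03923338 0.19736794] [ 0.6 -1.7  0.4  0.1 -1.   0.   0.6 -0.2 -1.8 -0.3  0.2 -1.2]
1 [ 0.46112668 -0.36374173  0.04543812] [-0.4 -0.6  0.4 -1.4 -0.7  0.8  0.8  1.1]
2 [ 0.46176221 -0.36356552  0.06378757] [ 0.3 -0.3  0.3  1.5 -0.1 -1.  -0.6 -0.4]
3 [ 0.46140378 -0.36363428  0.05508584] [-0.6 -0.7  0.1 -1.5 -0.6  0.8  0.9  1.   0.1 -0.3  0.   1.5  0.  -1.1
 -0.5 -0.6]
```

```bash
cat >> h.py <<'E'
def Rt(yaw,pitch=0):
    """tool rot for object yaw; jaw along object -y; pitch = nose down"""
    Ro=R.from_euler('z',yaw)*R.from_euler('y',pitch)
    return Ro*R.from_matrix(np.array([[0,-1,0],[-1,0,0],[0,0,-1]],float).T)
def cmd(pos,Rtar):
    s=ctrl.observe();Rn=R.from_quat(s['tool_rot'])
    d=Rn.inv().apply(np.array(pos)-s['ee_pos']); r=(Rn.inv()*Rtar).as_rotvec()/np.radians(10)
    print('t',round(s['time'],2),'pos',np.round(s['ee_pos'],4),'F',np.round(s['force'],1),'open',round(s['opening'],4))
    print('trans',np.round(d,4).tolist(),'rot',np.round(r,3).tolist())
E
python3 - <<'E'
from h import *
print(Rt(0).as_matrix())
cmd([.461,-.364,.17],Rt(.055))
E
```

```text
[[ 0. -1.  0.]
 [-1.  0. -0.]
 [ 0.  0. -1.]]
t 0.15 pos [ 0.1736 -0.5477  0.2138] F [-1.   0.2 -0.7] open 0.0921
trans [-0.0882, -0.3295, 0.0441] rot [-0.001, 0.008, 1.443]
```

>>> carry_out:
  translation:
    - [-0.02,-0.06,0.01]
    - [-0.035,-0.12,0.018]
    - [-0.05,-0.18,0.026]
    - [-0.065,-0.24,0.034]
    - [-0.08,-0.295,0.04]
    - [-0.088,-0.329,0.044]
    - [-0.088,-0.329,0.044]
    - [-0.088,-0.329,0.044]
  delta_rot:
    - [0,0,0.25]
    - [0,0,0.5]
    - [0,0,0.75]
    - [0,0,1.0]
    - [0,0,1.25]
    - [0,0,1.44]
    - [0,0,1.44]
    - [0,0,1.44]
  fingers: 1.0

```text
time: 1.15
ee_pos: [0.4601, -0.3647, 0.1699]
tool_rot: [0.727, -0.687, -0.001, -0.0]
force: [-0.8, -0.4, 0.2]
opening: 0.0916
```

Run:
```python
from h import *
c=snap('wrist','w1')
s=ctrl.observe();print(s['time'],s['ee_pos'],s['qpos'])
T=T2(.4614,-.3636,.055)
q=proj(c,tp(T,[[a,b,.05] for a,b in[(.065,.02),(.065,-.02),(-.065,-.02),(-.065,.02)]]))
im=c['pixels'].copy()
for a,b in q: cv2.drawMarker(im,(int(round(a)),int(round(b))),(0,0,255),0,12)
cv2.imwrite('pics/w1m.png',cv2.resize(im,None,fx=1.5,fy=1.5))
```

```text
1.2 [ 0.45979557 -0.36504174  0.17005049] [-8.76896536e-01  2.26376494e-01  1.60885199e+00  3.62120628e-04
  1.30775132e+00  6.39092918e-01]
```

View pics/w1m.png

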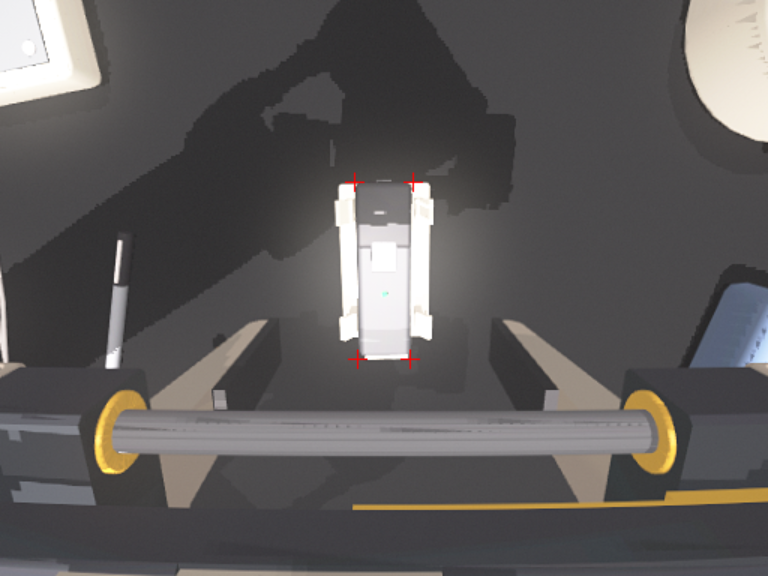

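The projected scanner outline matches the image: front row ~183, rear ~357, centred at column ~384, with the end stop at the rear. I'll descend now.

Run:
```python
from h import *
cmd([.4612,-.3636,.018],Rt(.055))
```

```text
t 1.2 pos [ 0.4598 -0.365   0.1701] F [0.5 0.7 0.5] open 0.0919
trans [-0.0012, -0.0016, 0.1521] rot [0.003, 0.008, -0.002]
```

>>> carry_out:
  translation:
    - [-0.001,-0.0015,0.05]
    - [-0.001,-0.0015,0.1]
    - [-0.001,-0.0015,0.135]
    - [-0.001,-0.0015,0.152]
    - [-0.001,-0.0015,0.152]
    - [-0.001,-0.0015,0.152]
  delta_rot:
    - [0,0,0]
    - [0,0,0]
    - [0,0,0]
    - [0,0,0]
    - [0,0,0]
    - [0,0,0]

```text
time: 1.95
ee_pos: [0.462, -0.3653, 0.02]
tool_rot: [0.726, -0.688, 0.001, -0.0]
force: [0.8, -0.2, 0.1]
opening: 0.0917
```

>>> carry_out:
  translation:
    - [0,0,0]
    - [0,0,0]
    - [0,0,0]
    - [0,0,0]
    - [0,0,0]
    - [0,0,0]
  delta_rot:
    - [0,0,0]
    - [0,0,0]
    - [0,0,0]
    - [0,0,0]
    - [0,0,0]
    - [0,0,0]
  fingers: 0.3
  squeeze: 15

```text
time: 2.7
ee_pos: [0.462, -0.3651, 0.0199]
tool_rot: [0.726, -0.688, 0.001, -0.0]
force: [0.3, 1.4, 0.2]
opening: 0.0397
```

>>> carry_out:
  translation:
    - [0,0,-0.01]
    - [0,0,-0.03]
    - [0,0,-0.06]
    - [0,0,-0.09]
    - [0,0,-0.115]
    - [0,0,-0.13]
    - [0,0,-0.13]
  delta_rot:
    - [0,0,0]
    - [0,0,0]
    - [0,0,0]
    - [0,0,0]
    - [0,0,0]
    - [0,0,0]
    - [0,0,0]

```text
time: 3.58
ee_pos: [0.4624, -0.3657, 0.1517]
tool_rot: [0.726, -0.688, 0.002, 0.0]
force: [0.4, -0.0, -1.9]
opening: 0.0399
```

Run:
```python
from h import *
c=snap('wrist','w2');t=snap('top','t2')
C=T2(.6648,-.0295,.197); C[2,3]=.05
lab=tp(C,[-.06,0,.027])[0]; Ro=R.from_euler('z',.197)*R.from_euler('y',np.radians(20))
win=lab-Ro.apply([.08,0,0]); tcp=win-Ro.apply([.065,0,.016])
print(lab,win,tcp); cmd(tcp,Rt(.197,np.radians(20)))
```

```text
[ 0.60596051 -0.04124369  0.077     ] [ 0.53223913 -0.05595765  0.10436161] [ 0.46697403 -0.06898382  0.11155784]
t 3.67 pos [ 0.4614 -0.3645  0.1492] F [-0.4  0.3 -0.9] open 0.0399
trans [-0.2948, -0.0216, 0.0376] rot [-2.0, 0.143, -0.81]
```

View pics/w2.png

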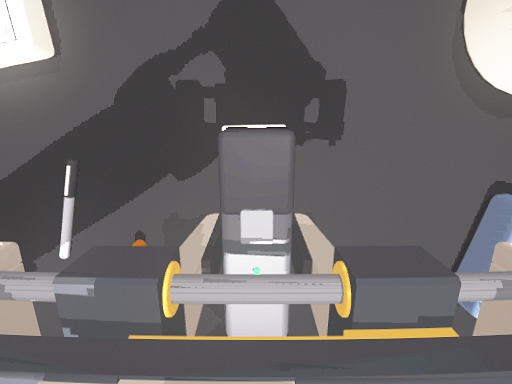

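View pics/t2.png

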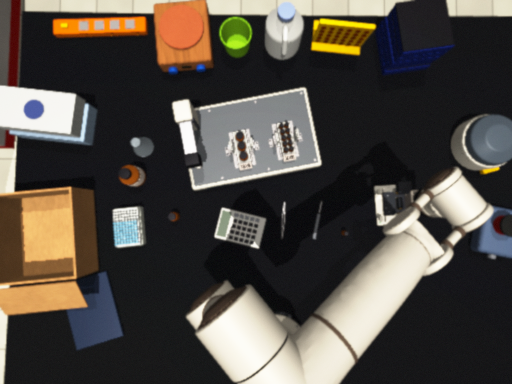

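>>> carry_out:
  translation:
    - [-0.03,0,0]
    - [-0.08,-0.005,0]
    - [-0.135,-0.01,0]
    - [-0.19,-0.014,0.008]
    - [-0.24,-0.018,0.02]
    - [-0.275,-0.02,0.03]
    - [-0.29,-0.022,0.036]
    - [-0.295,-0.022,0.038]
    - [-0.295,-0.022,0.038]
    - [-0.295,-0.022,0.038]
  delta_rot:
    - [-0.2,0.015,-0.1]
    - [-0.5,0.035,-0.2]
    - [-0.8,0.06,-0.35]
    - [-1.1,0.08,-0.45]
    - [-1.4,0.1,-0.57]
    - [-1.7,0.12,-0.7]
    - [-1.9,0.14,-0.78]
    - [-2.0,0.14,-0.81]
    - [-2.0,0.14,-0.81]
    - [-2.0,0.14,-0.81]

```text
time: 4.92
ee_pos: [0.4674, -0.0696, 0.1114]
tool_rot: [0.761, -0.625, -0.11, 0.134]
force: [-0.3, 0.2, -0.4]
opening: 0.04
```

Run:
```python
from h import *
c=snap('wrist','w3');s=ctrl.observe()
C=T2(.6648,-.0295,.197); C[2,3]=.05
Rn=R.from_quat(s['tool_rot']); win=s['ee_pos']+Rn.apply([0,-.065,-.016]); ax=Rn.apply([0,-1,0])
lab=tp(C,[-.06,0,.027])[0]; d=lab-win; print('dist',d@ax,'off',d-ax*(d@ax), 'tcp',s['ee_pos'],s['force'])
L=C.copy(); x=np.array([np.sin(np.radians(38)),0,np.cos(np.radians(38))]);
pts=[[-.06+x[0]*a,b,.027+x[2]*a] for a,b in[(.0125,.0185),(.0125,-.0185),(-.0125,-.0185),(-.0125,.0185),(0,0)]]
pads=[[0,.033,.076],[0,-.033,.076]]
im=c['pixels'].copy()
for a,b in proj(c,tp(C,pts+pads)): cv2.drawMarker(im,(int(round(a)),int(round(b))),(0,0,255),0,8)
cv2.imwrite('pics/w3m.png',cv2.resize(im,None,fx=1.5,fy=1.5))
```

```text
dist 0.07966832728669537 off [-0.0002326   0.00085427 -0.00017083] tcp [ 0.46745105 -0.06960368  0.11150744] [-0.50141795 -0.62923386 -0.71650133]
```

View pics/w3m.png

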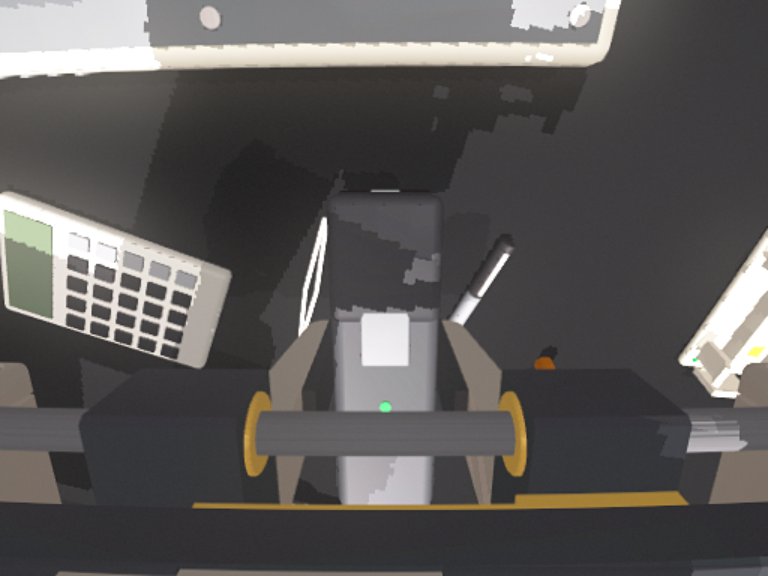

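The wrist view shows only the deck edge and two screws near the top (rows 15–60). I'll check the label prediction against the initial top and scene pictures.

Run:
```python
from h import *
C=T2(.6648,-.0295,.197); C[2,3]=.05
x=np.array([np.sin(np.radians(38)),0,np.cos(np.radians(38))])
pts=[[-.06+x[0]*a,b,.027+x[2]*a] for a,b in[(.0125,.0185),(.0125,-.0185),(-.0125,-.0185),(-.0125,.0185)]]
P=tp(C,pts); P2=tp(C,[[0,.0325,.076],[0,-.0325,.076]])
out=[]
for n,(x0,y0) in(('top0',(260,105)),('scene0',(222,205))):
    c=load(n);im=cv2.resize(c['pixels'][y0:y0+70,x0:x0+60],None,fx=8,fy=8,interpolation=cv2.INTER_CUBIC)
    f=lambda q:(((q-[x0,y0])+.5)*8-.5).round().astype(int)
    im2=im.copy()
    cv2.polylines(im2,[f(proj(c,P)).reshape(-1,1,2)],True,(0,0,255),1)
    for a in f(proj(c,P2)): cv2.drawMarker(im2,tuple(int(v) for v in a),(0,255,0),0,14)
    out.append(im2 if 1 else im)
cv2.imwrite('pics/lab.png',cv2.resize(np.hstack(out),None,fx=.83,fy=.83))
```

```text
(no output)
```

View pics/lab.png

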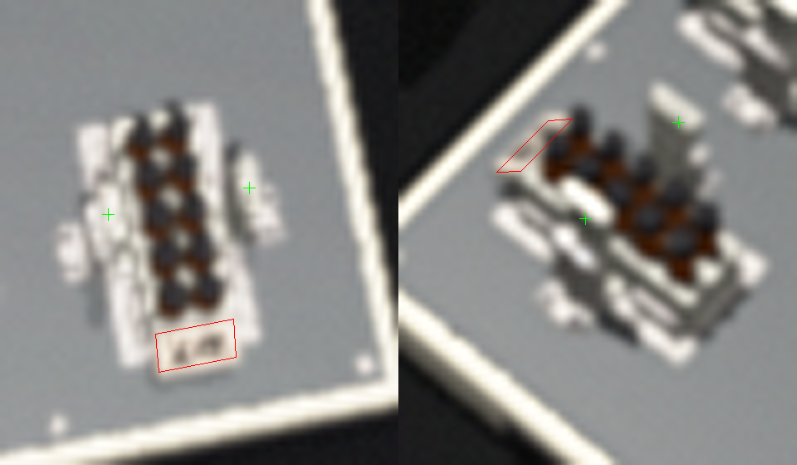

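The label prediction agrees to about 1 px, so I'll hold still here.

>>> carry_out:
  translation:
    - [0,0,0]
    - [0,0,0]
    - [0,0,0]
    - [0,0,0]
    - [0,0,0]
    - [0,0,0]
    - [0,0,0]
    - [0,0,0]
    - [0,0,0]
    - [0,0,0]
    - [0,0,0]
    - [0,0,0]
    - [0,0,0]
    - [0,0,0]
    - [0,0,0]
    - [0,0,0]
  delta_rot:
    - [0,0,0]
    - [0,0,0]
    - [0,0,0]
    - [0,0,0]
    - [0,0,0]
    - [0,0,0]
    - [0,0,0]
    - [0,0,0]
    - [0,0,0]
    - [0,0,0]
    - [0,0,0]
    - [0,0,0]
    - [0,0,0]
    - [0,0,0]
    - [0,0,0]
    - [0,0,0]

```text
time: 6.98
ee_pos: [0.4675, -0.0696, 0.1115]
tool_rot: [0.761, -0.625, -0.11, 0.134]
force: [0.6, -0.0, -1.6]
opening: 0.0398
```

Run:
```python
from h import *
s=ctrl.observe();Rn=R.from_quat(s['tool_rot']); win=s['ee_pos']+Rn.apply([0,-.065,-.016]); ax=Rn.apply([0,-1,0])
print(win,ax,s['joint_velocities'])
c=snap('wrist','w4')
cmd([.4618,-.3648,.15],Rt(.055))
```

```text
[ 0.53274539 -0.05666502  0.1043631 ] [ 0.92202716  0.18276485 -0.34126666] [ 1.55768436e-05  1.11449250e-03  6.23705851e-05 -2.03730832e-04
 -1.52760331e-03 -1.47178123e-04]
t 7.03 pos [ 0.4674 -0.0696  0.1115] F [-0.2 -0.4 -0.6] open 0.04
trans [0.2885, 0.0723, -0.0147] rot [1.992, -0.14, 0.798]
```

View pics/w4.png

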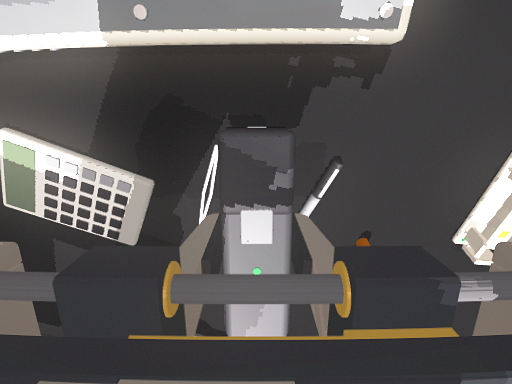

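Run:
```python
from h import *
for n in('w2','w3','w4'):
    p=load(n)['pixels'].astype(int); print(n,p[270:273,255:259].reshape(-1,3).max(0), ((p[255:285,240:275,1]-p[255:285,240:275,2])>60).sum(), p[225,256])
```

```text
w2 [238 255 161] 43 [229 226 227]
w3 [181 255 128] 44 [238 237 237]
w4 [180 255 128] 44 [238 236 238]
```

>>> carry_out:
  translation:
    - [0.02,0.003,-0.02]
    - [0.07,0.015,-0.035]
    - [0.12,0.03,-0.03]
    - [0.175,0.043,-0.025]
    - [0.225,0.056,-0.02]
    - [0.265,0.066,-0.016]
    - [0.284,0.071,-0.015]
    - [0.2885,0.0723,-0.0147]
    - [0.2885,0.0723,-0.0147]
    - [0.2885,0.0723,-0.0147]
  delta_rot:
    - [0.2,-0.015,0.1]
    - [0.5,-0.035,0.2]
    - [0.8,-0.06,0.35]
    - [1.1,-0.08,0.45]
    - [1.4,-0.1,0.57]
    - [1.7,-0.12,0.7]
    - [1.9,-0.14,0.78]
    - [1.99,-0.14,0.8]
    - [1.99,-0.14,0.8]
    - [1.99,-0.14,0.8]

```text
time: 8.28
ee_pos: [0.4622, -0.3637, 0.1499]
tool_rot: [0.727, -0.687, -0.0, 0.0]
force: [-0.9, 0.5, -0.8]
opening: 0.0398
```

Run:
```python
from h import *
c=snap('wrist','w5')
cmd([.4618,-.3648,.021],Rt(.0545))
```

```text
t 8.32 pos [ 0.4622 -0.3637  0.1499] F [0.2 0.  0.2] open 0.0397
trans [0.0011, 0.0004, 0.1289] rot [0.004, 0.002, 0.01]
```

View pics/w5.png

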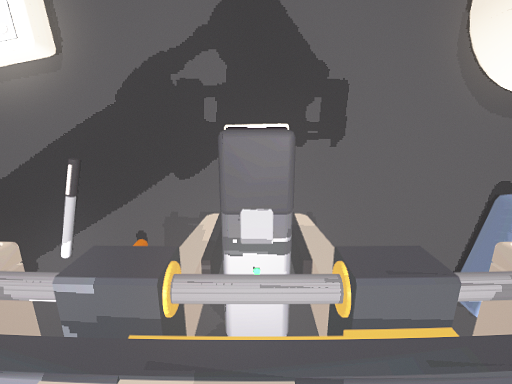

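>>> carry_out:
  translation:
    - [0.001,0,0.03]
    - [0.001,0,0.065]
    - [0.001,0,0.085]
    - [0.001,0.0004,0.1]
    - [0.001,0.0004,0.11]
    - [0.001,0.0004,0.119]
    - [0.001,0.0004,0.1255]
    - [0.001,0.0004,0.1285]
    - [0.001,0.0004,0.1285]
  delta_rot:
    - [0,0,0.01]
    - [0,0,0.01]
    - [0,0,0.01]
    - [0,0,0.01]
    - [0,0,0.01]
    - [0,0,0.01]
    - [0,0,0.01]
    - [0,0,0.01]
    - [0,0,0.01]

```text
time: 9.45
ee_pos: [0.4618, -0.3648, 0.0214]
tool_rot: [0.726, -0.688, -0.0, 0.0]
force: [0.1, 0.0, -1.1]
opening: 0.0399
```

>>> carry_out:
  translation:
    - [0,0,0.001]
    - [0,0,0.0015]
    - [0,0,0.0015]
  delta_rot:
    - [0,0,0]
    - [0,0,0]
    - [0,0,0]

```text
time: 9.82
ee_pos: [0.4618, -0.3648, 0.02]
tool_rot: [0.726, -0.688, -0.0, 0.0]
force: [-0.3, 0.2, -1.3]
opening: 0.04
```

>>> carry_out:
  translation:
    - [0,0,0]
    - [0,0,0]
    - [0,0,0]
    - [0,0,0]
    - [0,0,0]
  delta_rot:
    - [0,0,0]
    - [0,0,0]
    - [0,0,0]
    - [0,0,0]
    - [0,0,0]
  fingers: 1.0

```text
time: 10.45
ee_pos: [0.4618, -0.3648, 0.02]
tool_rot: [0.726, -0.688, -0.0, 0.0]
force: [0.1, 0.7, 0.1]
opening: 0.0875
```

>>> carry_out:
  translation:
    - [0,0,-0.03]
    - [0,0,-0.07]
    - [0,0,-0.11]
    - [0,0,-0.15]
    - [0,0,-0.18]
    - [0,0,-0.18]
  delta_rot:
    - [0,0,0]
    - [0,0,0]
    - [0,0,0]
    - [0,0,0]
    - [0,0,0]
    - [0,0,0]

```text
time: 11.2
ee_pos: [0.4632, -0.3662, 0.203]
tool_rot: [0.726, -0.688, 0.003, 0.001]
force: [0.0, 0.4, -0.6]
opening: 0.0922
```

Run:
```python
from h import *
c=snap('wrist','w6')
C=T2(.6648,-.0295,.197)
cmd(tp(C,[0,0,.26])[0],Rt(.197))
```

```text
t 11.25 pos [ 0.4623 -0.3652  0.2005] F [ 0.  -0.1 -0.8] open 0.0921
trans [-0.3241, -0.2205, -0.0598] rot [-0.002, -0.008, -0.817]
```

View pics/w6.png

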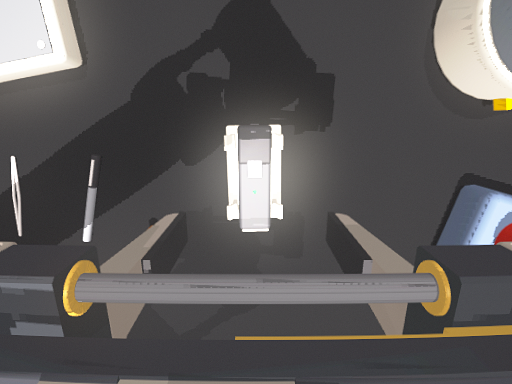

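>>> carry_out:
  translation:
    - [-0.03,-0.02,-0.03]
    - [-0.08,-0.055,-0.05]
    - [-0.13,-0.09,-0.06]
    - [-0.18,-0.125,-0.06]
    - [-0.23,-0.155,-0.06]
    - [-0.28,-0.19,-0.06]
    - [-0.31,-0.211,-0.06]
    - [-0.324,-0.22,-0.06]
    - [-0.324,-0.22,-0.06]
    - [-0.324,-0.22,-0.06]
  delta_rot:
    - [0,0,-0.1]
    - [0,0,-0.2]
    - [0,0,-0.3]
    - [0,0,-0.45]
    - [0,0,-0.6]
    - [0,0,-0.7]
    - [0,0,-0.82]
    - [0,0,-0.82]
    - [0,0,-0.82]
    - [0,0,-0.82]

```text
time: 12.5
ee_pos: [0.6637, -0.0311, 0.2597]
tool_rot: [0.773, -0.635, 0.0, 0.001]
force: [-0.1, 0.0, -0.5]
opening: 0.092
```

Run:
```python
from h import *
c=snap('wrist','w7');s=ctrl.observe();print(s['ee_pos'],s['tool_rot'])
C=T2(.6648,-.0295,.197); C[2,3]=.05
x=np.array([np.sin(np.radians(38)),0,np.cos(np.radians(38))])
pts=[[-.06+x[0]*a,b,.027+x[2]*a] for a,b in[(.0125,.0185),(.0125,-.0185),(-.0125,-.0185),(-.0125,.0185)]]
sx=.013
pl=[[sx,.035,.09],[-sx,.035,.09]];pr=[[sx,-.035,.09],[-sx,-.035,.09]]
x0,y0,w,h,f=130,40,250,190,3
im=cv2.resize(c['pixels'][y0:y0+h,x0:x0+w],None,fx=f,fy=f,interpolation=cv2.INTER_CUBIC)
cv2.imwrite('pics/w7z.png',im)
for P in(pts,pl,pr): cv2.polylines(im,[(((proj(c,tp(C,P))-[x0,y0])+.5)*f-.5).round().astype(int).reshape(-1,1,2)],True,(0,0,255),1)
cv2.imwrite('pics/w7m.png',im)
```

```text
[ 0.66372985 -0.03122177  0.26000735] [ 7.72756273e-01 -6.34702318e-01  5.13680500e-04  6.68454723e-04]
```

View pics/w7m.png

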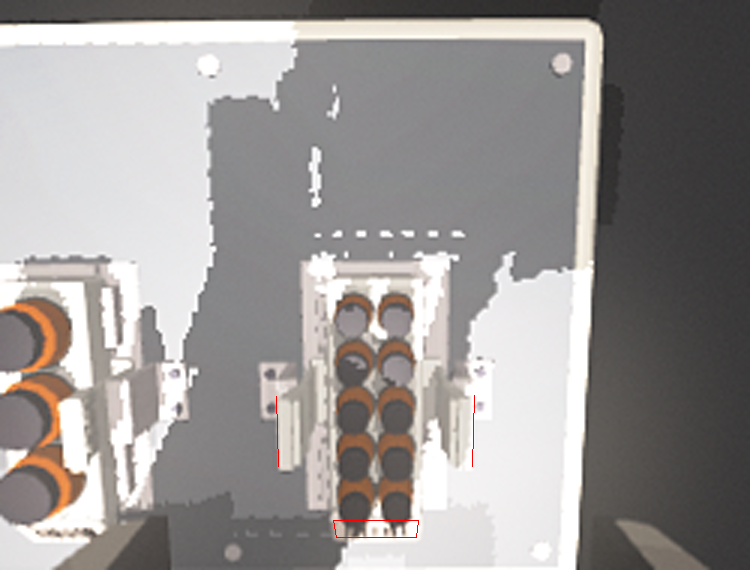

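View pics/w7.png

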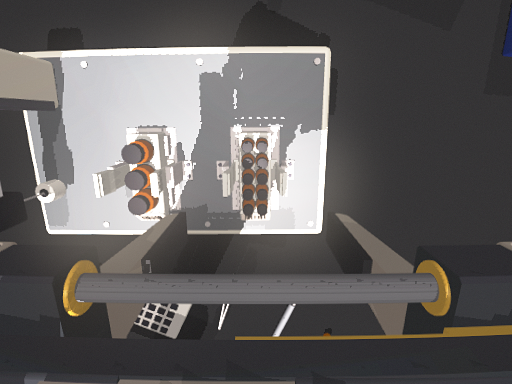

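The pad edges at columns ~278/473 (zoomed view) match the prediction to within 1 px, so I'll descend.

Run:
```python
from h import *
C=T2(.6648,-.0295,.197)
cmd(tp(C,[0,0,.108])[0],Rt(.197))
```

```text
t 12.55 pos [ 0.6637 -0.0312  0.26  ] F [-0.1  0.5  0.3] open 0.0917
trans [-0.0017, -0.0014, 0.152] rot [0.002, -0.009, -0.008]
```

>>> carry_out:
  translation:
    - [-0.0017,-0.0014,0.04]
    - [-0.0017,-0.0014,0.075]
    - [-0.0017,-0.0014,0.1]
    - [-0.0017,-0.0014,0.12]
    - [-0.0017,-0.0014,0.138]
    - [-0.0017,-0.0014,0.15]
    - [-0.0017,-0.0014,0.152]
    - [-0.0017,-0.0014,0.152]
  delta_rot:
    - [0,0,0]
    - [0,0,0]
    - [0,0,0]
    - [0,0,0]
    - [0,0,0]
    - [0,0,0]
    - [0,0,0]
    - [0,0,0]

```text
time: 13.55
ee_pos: [0.6653, -0.0296, 0.1087]
tool_rot: [0.773, -0.635, 0.001, 0.0]
force: [-0.4, -0.7, 0.6]
opening: 0.0917
```

Run:
```python
from h import *
c=snap('wrist','w8')
C=T2(.6648,-.0295,.197)
cmd(tp(C,[0,0,.108])[0],Rt(.197))
c=snap('scene','s8')
cv2.imwrite('pics/s8z.png',cv2.resize(c['pixels'][150:300,205:365],None,fx=4,fy=4,interpolation=cv2.INTER_CUBIC))
```

```text
t 13.6 pos [ 0.6655 -0.0296  0.109 ] F [ 0.1 -0.2  0.5] open 0.0919
trans [-0.0002, 0.0006, 0.001] rot [-0.007, -0.013, -0.008]
```

View pics/w8.png

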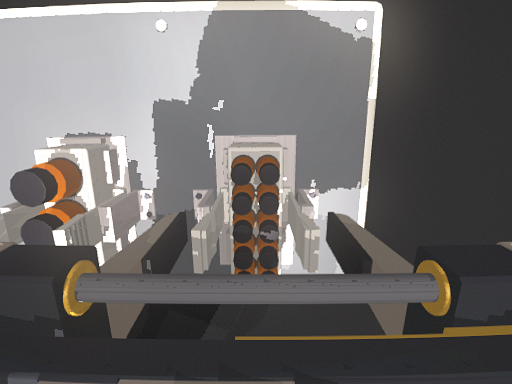

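View pics/s8z.png

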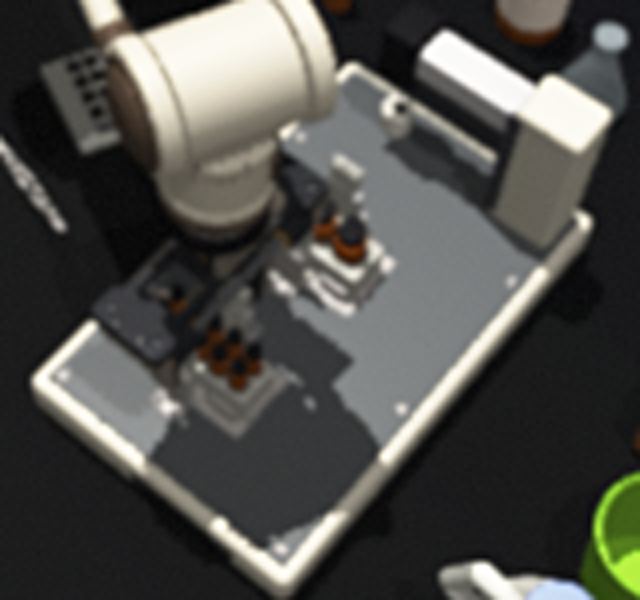

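>>> carry_out:
  translation:
    - [0,0,0]
    - [0,0,0]
    - [0,0,0]
    - [0,0,0]
    - [0,0,0]
    - [0,0,0]
    - [0,0,0]
  delta_rot:
    - [0,0,0]
    - [0,0,0]
    - [0,0,0]
    - [0,0,0]
    - [0,0,0]
    - [0,0,0]
    - [0,0,0]
  fingers: 0.3
  squeeze: 20

```text
time: 14.52
ee_pos: [0.6656, -0.0294, 0.1093]
tool_rot: [0.773, -0.635, 0.001, 0.0]
force: [0.3, 1.5, 2.1]
opening: 0.0408
```

Run:
```python
from h import *
c=snap('wrist','w9');s=ctrl.observe();print(s)
```

```text
{'time': 14.575, 'qpos': array([-2.24480751e-01,  4.77488225e-01,  1.41460417e+00, -1.35011574e-03,
        1.24706636e+00,  1.15102504e+00]), 'joint_velocities': array([-0.00108607,  0.00041323,  0.00054168, -0.00022444, -0.00049028,
       -0.00197009]), 'effort': array([-1.04318116e+00, -4.72789192e+01, -2.95569652e+01, -3.70829282e-01,
       -1.92133156e-01,  9.13897675e-03]), 'ee_pos': array([ 0.66562542, -0.02941873,  0.10927952]), 'tool_rot': array([ 7.72809505e-01, -6.34636571e-01,  1.37479010e-03,  2.89405105e-05]), 'force': array([-0.11338075,  1.97787582,  3.44753892]), 'ft_torque': array([ 0.2550383 ,  0.04280117, -0.03904105]), 'opening': 0.04119716824115881}
```

View pics/w9.png

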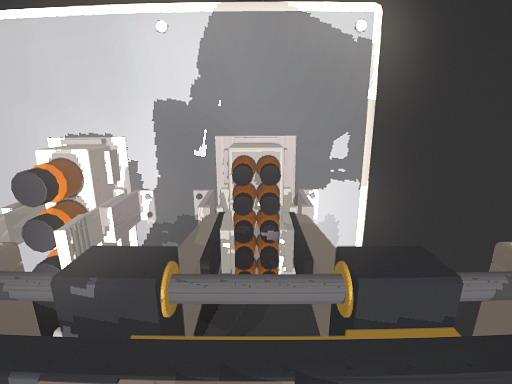

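Opening is 41 mm with both pads in, i.e. fully pinched. I'll lift a few millimetres first as a test.

>>> carry_out:
  translation:
    - [0,0,-0.001]
    - [0,0,-0.002]
    - [0,0,-0.003]
    - [0,0,-0.004]
    - [0,0,-0.005]
  delta_rot:
    - [0,0,0]
    - [0,0,0]
    - [0,0,0]
    - [0,0,0]
    - [0,0,0]

```text
time: 15.2
ee_pos: [0.6656, -0.0294, 0.1143]
tool_rot: [0.773, -0.635, 0.001, 0.0]
force: [-0.2, -0.5, -2.4]
opening: 0.0408
```

Run:
```python
from h import *
s=ctrl.observe();print(s['ee_pos'],s['force'],s['opening'],s['ft_torque'])
```

```text
[ 0.66557892 -0.02941233  0.11427961] [-0.16645649 -0.4743419  -2.38048536] 0.04077125281017178 [ 0.01270587 -0.06135333  0.00453256]
```

>>> carry_out:
  translation:
    - [0,0,-0.004]
    - [0,0,-0.01]
    - [0,0,-0.018]
    - [0,0,-0.027]
    - [0,0,-0.037]
    - [0,0,-0.047]
    - [0,0,-0.057]
    - [0,0,-0.067]
    - [0,0,-0.077]
    - [0,0,-0.087]
    - [0,0,-0.096]
    - [0,0,-0.104]
    - [0,0,-0.11]
    - [0,0,-0.114]
    - [0,0,-0.115]
    - [0,0,-0.115]
    - [0,0,-0.115]
    - [0,0,-0.115]
  delta_rot:
    - [0,0,0]
    - [0,0,0]
    - [0,0,0]
    - [0,0,0]
    - [0,0,0]
    - [0,0,0]
    - [0,0,0]
    - [0,0,0]
    - [0,0,0]
    - [0,0,0]
    - [0,0,0]
    - [0,0,0]
    - [0,0,0]
    - [0,0,0]
    - [0,0,0]
    - [0,0,0]
    - [0,0,0]
    - [0,0,0]

```text
time: 17.45
ee_pos: [0.6652, -0.0292, 0.229]
tool_rot: [0.773, -0.635, 0.001, 0.0]
force: [0.3, -0.3, -2.4]
opening: 0.0411
```

Run:
```python
from h import *
c=snap('wrist','w10');t=snap('top','t10')
c=snap('scene','s10')
a=cv2.resize(c['pixels'][130:300,180:365],None,fx=3,fy=3,interpolation=cv2.INTER_CUBIC)
b=cv2.resize(load('top0')['pixels'][170:240,360:420],None,fx=4,fy=4)
d=cv2.resize(t['pixels'][170:240,360:420],None,fx=4,fy=4)
o=np.zeros((560,800,3),np.uint8);o[:510,:555]=a;o[:280,555:795]=b;o[280:560,555:795]=d
cv2.imwrite('pics/f10.png',o)
s=ctrl.observe();print(s['time'],s['ee_pos'],s['force'],s['opening'],s['tool_rot'],s['joint_velocities'])
```

```text
17.6 [ 0.66530963 -0.02918576  0.22920422] [-0.80925755  0.49119556 -2.05739168] 0.040621341519505944 [ 7.72818695e-01 -6.34625591e-01  1.27133015e-03  9.11266291e-05] [ 0.00070982 -0.00127303  0.00046313  0.00067486  0.00054215 -0.00063233]
```

View pics/w10.png

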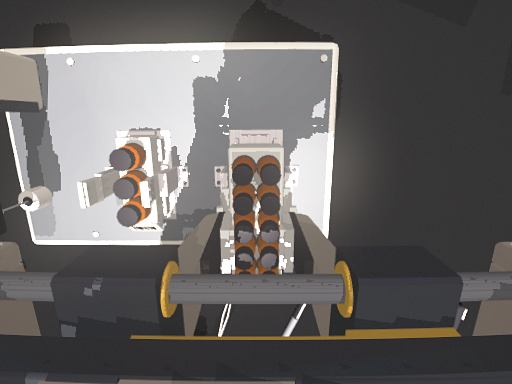

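View pics/f10.png

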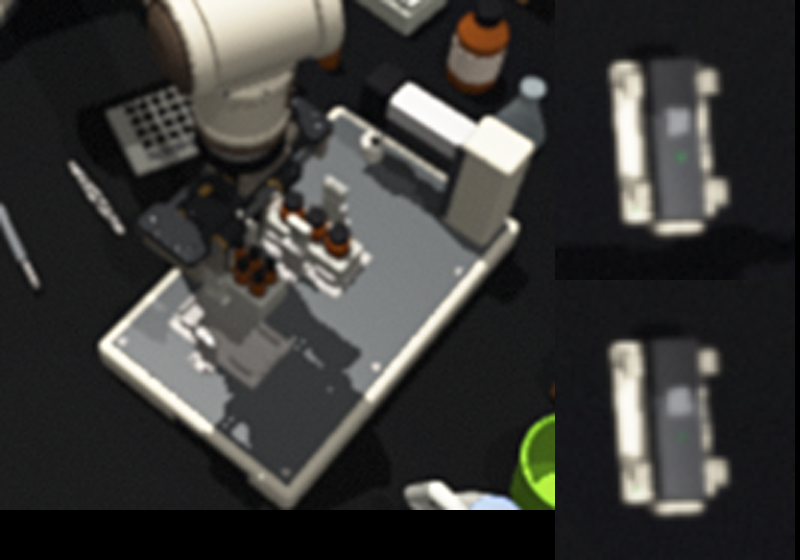

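Run:
```python
from h import *
print(ctrl.job_done())
```

```text
the job is handed in; nothing more can be done
None
```

The ten-vial cassette is unlocked and hanging about 12 cm above the deck. It's held by its pinched catches, and I handed the job in at 17.6 s. One thing is unconfirmed: the scanner gave no visible sign that it read the label.

- **Scan:** I held the scanner about 80 mm from the label, pitched 20° nose-down, for 2 s. By my measurements its axis was about 1 mm off the label's middle, plus 1–2 mm of uncertainty in the label's position. The angle to the label's face-on direction was about 18°. The wrist camera couldn't see the label from there, and the scanner's green light looked the same before and after.
- **Return:** I put the scanner back in its cradle at the same pose. The before and after pictures from above match.
- **Pinch and lift:** The catches closed to 41 mm, which is fully pinched. I lifted 5 mm first, and the force was only the cassette's weight (2.4 N), so nothing was forced. Then I raised it straight up to a total lift of 120 mm.
- **Last check:** The arm was still, with the grip at 41 mm and 2.1–2.4 N of weight. The vials had moved no more than 1 px in the wrist view, so the cassette is hanging level. The other cassette and the items in view looked undisturbed.

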